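# Lay out engine parts on their holders

### The arm

A 6-joint arm with a two-finger parallel gripper is mounted at the origin on the work surface. World frame = base frame: x ahead of the robot, y to its left, z up, the work surface at z = 0. Lengths are in m, angles in degrees, forces in N, time in s.
With the tool pointing down it reaches from about 0.35 to 0.875 m from the base axis. Payload 4.2 kg.
Tool frame: the origin (TCP) lies between the finger pads; the fingertips stand 11 mm ahead of it and the grasp point (between the pads) lies 8 mm behind it; z points along the fingers, y is the direction in which the jaws open and shut (so a half turn about z gives the same grasp; the last joint's range is limited). The gripper opens to 87 mm and grips with 3 to 60 N. Pads are 19 mm wide; open, the fingers measure 117 mm over their backs; the gripper's body (75 mm by 190 mm) begins 51 mm behind the grasp point.
Start: joints at [78.701, 22.042, 0.453, 0, -68.411, -14.817], TCP at [0.275, 0.561, 0.234] pointing down, gripper open.
Joint ranges: [-179.83, 179.83], [-69.29, 118.12], [-61.27, 80.66], [-181.25, 117.63], [-171.15, -9.14], [-177.46, 177.46]. Speed limits (degrees/s): [159.86, 159.86, 180, 180, 180, 180].

### API

Orientations are given as a 3x3 rotation matrix whose columns are the frame's x, y, z axes.
In Python, from station import sense, capture, get_calibration, finish_job, search_frame, cut_out gives the robot as it stands.
- The arm moves only by the tool arm_command, never from a script. Its argument "rows" is a list of rows, each an object with "fingers": the opening in per cent of the stroke, from 0 (shut) to 100 (fully open); "travel": the shift along the tool's x, y, z in cm, a list of three; "roll": the turn about the tool's z in degrees. A call has 1 to 10 rows; each row is the pose to reach, as a shift and turn from the pose commanded when the call began, along the tool's axes at that moment; what a row does not reach only later rows make up. A row lasts 1/10 s, in which the tool goes at most 50 mm and 8.59 degrees, less where a joint would pass 70% of its speed; a pose out of reach is approached as far as the arm can. A call with a gripper value outside its range is refused whole. The fingers move at their own pace and stop on an object; the grip force is fixed at half the most. Time passes only in rows, so rows that repeat a pose let the fingers close. It gives the time, the measured TCP pose, the force and the opening at its end, in the units of the state.
- sense(): the state, without advancing time (a new reading comes with each control period).
- capture(name): name is "scene" or "top"; returns (picture, depth): 420x560x3 uint8, red, green, blue; 420x560 float32, m along the optical axis (not along the pixel's ray), 0 where there is no reading.
- get_calibration(name): a dict with "fov_y" (degrees; the focal length in pixels is half the picture's height over the tangent of half this angle, whatever the lens; pixels are square), "cx", "cy" (the principal point, pixels), "origin" and "attitude" of the camera in the world. Camera axes: x right, y down, z forward; pixel columns grow to the right and rows downward; lengths in m; the calibration is good to about 2 mm. A picture is of the moment at which its call begins. get_calibration takes no time and is no camera call.
- finish_job(): hands the job in, once; it reports no verdict.
Trained networks look in the newest picture that a camera, given by its name, has taken for a name from the list of things; names that differ only in an ending like _2 or _b are one class to them, and where a whole thing is asked for, a point or a joint stands for the part that bears it (a point fixed in the world has none). Each returns a list of dicts, best first, with "p" (0 to 1); they miss things now and then, are a little off and sometimes report something else, mostly with a low value. They report only what shows in the picture. A call takes as long as a camera call. They do not tell look-alikes from the thing itself.
- search_frame(camera, label): "position" ([x, y, z] in m, in world coordinates, good to about 4 mm: the middle of the surface that is visible of it).
- cut_out(camera, label): "mask" (420x560 bool, what is visible of it).
The state is a dict: "time_s": time; "joints": joint angles; "joint_velocities": joint speeds; "effort": joint torques, N m; "tcp_pos": TCP position; "ee_rot": TCP orientation; "wrist_force": force on the tool from outside, world axes, zero at the start; "moment": the same for the moment, N m; "gripper_width": opening from 0.0 (shut) to 1.0 (fully open).
Only numpy, scipy, OpenCV 4.12 (cv2) and the standard library are available. Lean on these libraries where they do the work, as an engineer would, in place of code of your own. Each camera call takes 0.05 s, during which the arm holds its last target. There are 200 camera calls.

### The job

The cleaned engine parts are ready to be measured: set each one on the blue holder made for it. Lay the camshaft by its two end journals across the pair of V-blocks, lower the belt pulley over the upright spindle until it rests on the base, stand the piston crown up in the round nest, and lay the connecting rod flat in the nest cut to its outline, big end in the wide recess. Set the parts down without letting them fall, and leave the lube jar and the ball bearing among them where they are.

Things in the scene. Friction and masses are not known exactly. Their poses are not given: they have to be found in the camera images.
- camshaft: Steel camshaft, 160 mm long, 0.4 kg, lying on its lobes. Origin on its axis at mid-length, 16 above the bench; x along the shaft (may lie either way round on the V-blocks), y across. Plain shaft 19 thick from x -17 to +17: grip it there, across y. Two cam lobes either side (x 17 to 43, up to 19 from the axis). End journals 26 thick, 30 long, centred at x -61 and +61.
- pulley: Copper-coloured grooved belt pulley lying flat, 0.55 kg. Origin at the centre of its underside, z up. Rim 95 mm across and 24 high; on it a round upright hub 46 across, its top 46 above the underside (grip the hub); bore 30 right through.
- piston: Aluminium piston, 60 mm across and 48 high, standing crown up, three ring grooves near the crown, 0.24 kg. Origin at the centre of its underside, z up. Round: it may be gripped at any yaw.
- con_rod: Steel connecting rod lying flat, 134 mm long, 22 thick, 0.34 kg. Origin at mid-shank (its centre of mass), level with its underside; x points from the big end (ring 50 across, centred at x -40) to the small end (ring 28 across, at x +55), z up. Shank 18 wide across y, 4 to 18 above the underside, free to grip from x -15 to +40.
- vblocks: Pair of steel V-blocks on a fixed blue base plate 160 x 60 x 10 mm. Origin under its centre, on the bench; x from block to block, z up. Blocks 14 thick at x -61 and +61, 44 wide, 49 high, 90 degree V open upward, 38 wide at the mouth; only the base between them. With its journals in the Vs the camshaft's axis is 48 above the bench, mid-length over the origin (8 mm of play along x).
- spindle: Fixed blue round base, 100 mm across and 12 high, with an upright steel post 14 thick at its centre, pointed, tip 46 above the bench. Origin under the centre, on the bench, z up. The pulley's underside rests on the base, 12 above the bench, hub up.
- piston_nest: Fixed blue square block 100 x 100 x 18 mm with a round pocket 76 across at its centre; pocket floor (black) 6 above the bench. Origin under the centre, on the bench, z up.
- rod_nest: Fixed blue block 168 x 84 x 22 mm cut to the connecting rod's outline, 9 mm of play all round; floor 8 above the bench. Origin at bench height, z up; the rod's x and y must match it: x points from the wide recess (68 wide, big end, at x -40) to the narrow one (46 wide, small end, at x +55). Open across its full width from x -28 to +30: a gap for the fingers.
- lube_jar: Small amber glass jar with a red cap, 36 mm across and 51 high, standing loose among the parts, to be left alone. Origin at the centre of its underside.
- bearing: Steel ball bearing lying flat, 42 mm across and 13 high, loose among the parts, to be left alone. Origin at the centre of its underside.
Things that resemble listed ones, but are neither listed nor needed, are in the scene too. Of the things that look like the piston, take the one that is nearest to the robot's base at the start.

How it is judged (in metres and radians):
At the end, for the whole second after the job is handed in: All at rest, released. Camshaft in both Vs: within 12 mm along, 6 mm across, axis 44-53 mm up, 0.12 rad. Pulley and piston seated (undersides below 16 and 10 mm), within 11 mm of centre, level to 0.1 rad. Rod on its nest floor (below 12 mm), within 15 mm, level to 0.08, in line to 0.3 rad (x of camshaft in the frame of vblocks between -0.012 and 0.012 m and y of camshaft in the frame of vblocks between -0.006 and 0.006 m and z of camshaft in the frame of vblocks between 0.044 and 0.053 m and angle between the x axis of camshaft and the x axis of vblocks, either way round below 0.12 rad and linear speed of each of camshaft, pulley, piston, con_rod below 0.03 m/s and angular speed of each of camshaft, pulley, piston, con_rod below 0.3 rad/s and horizontal distance between pulley and spindle below 0.011 m and z of pulley in the frame of spindle below 0.016 m and angle between each of pulley, piston's own z axis and vertical below 0.1 rad and horizontal distance between piston and piston_nest below 0.011 m and z of piston in the frame of piston_nest below 0.01 m and horizontal distance between con_rod and rod_nest below 0.015 m and z of con_rod in the frame of rod_nest below 0.012 m and angle between con_rod's own z axis and vertical below 0.08 rad and angle between the x axis of con_rod and the x axis of rod_nest, either way round below 0.3 rad); the robot touches nothing.
It fails at once if a part is dropped: it moves faster than 0.8 m/s with no finger on it (a fall of more than about 3 cm) ((linear speed of camshaft above 0.8 m/s and contact force between camshaft and the fingers below 0.05 N) or (linear speed of pulley above 0.8 m/s and contact force between pulley and the fingers below 0.05 N) or (linear speed of piston above 0.8 m/s and contact force between piston and the fingers below 0.05 N) or (linear speed of con_rod above 0.8 m/s and contact force between con_rod and the fingers below 0.05 N)).
It fails at once if the lube jar is pushed more than 30 mm or tipped over (distance of lube_jar from where it was at the start of the episode above 0.03 m or angle between lube_jar's own z axis and vertical above 0.5 rad).
It fails at once if the ball bearing is pushed more than 30 mm (distance of bearing from where it was at the start of the episode above 0.03 m).
It also fails if it takes over 109 s, if anything falls off the work surface, if the arm or the gripper's body presses on something with over 40 N, if the wrist force passes 120 N, or if a joint passes its speed limit or range.

## Working session

There is one attempt and no reset: what is moved stays moved. The work goes in short steps, Python scripts to look and compute and a tool call to move; the robot and the scene stay as the last step left them, time stands still between calls to the robot, and variables do not carry over. Pictures are saved under pics/ and viewed, about 12 in all and at most 16, crops included, and the job is handed in when it is done.

Besides the shell and the picture viewer there is one more tool, called after "Call:" by a JSON object that holds its "name" and its "arguments". arm_command: Moves the arm, as the interface text tells. Its arguments: {"type":"object","properties":{"rows":{"type":"array","items":{"type":"object","properties":{"fingers":{"type":"number"},"travel":{"type":"array","items":{"type":"number"}},"roll":{"type":"number"}}}}},"required":["rows"]}

```bash
mkdir -p pics; ls
cat > h.py <<'E'
import numpy as np, cv2
from station import *
def cam(n):
    c=get_calibration(n); return c,210/np.tan(np.radians(c["fov_y"])/2)
def cloud(n,d):
    c,f=cam(n); v,u=np.mgrid[0:420,0:560]
    P=np.stack([(u-c["cx"])/f*d,(v-c["cy"])/f*d,d],-1)
    return P@np.array(c["attitude"]).T+np.array(c["origin"])
def save(n,im): cv2.imwrite("pics/"+n,cv2.cvtColor(im,cv2.COLOR_RGB2BGR))
E
python3 - <<'E'
from h import *
for n in("top","scene"):
    p,d=capture(n); save(n+"0.png",p); np.savez(n+"0.npz",p=p,d=d); print(get_calibration(n))
    for l in "camshaft pulley piston con_rod vblocks spindle piston_nest rod_nest lube_jar bearing".split():
        print(n,l,[(np.round(r["position"],3).tolist(),round(r["p"],2)) for r in search_frame(n,l)])
s=sense();print(s)
E
```

```text
pics
{'fov_y': 42.7614316585768, 'cx': 294.5275735404245, 'cy': 208.56256282552536, 'origin': array([ 0.40738795, -0.0073734 ,  1.29727414]), 'attitude': array([[ 2.91741654e-02, -9.95836522e-01,  8.63625433e-02],
       [-9.99571136e-01, -2.92838382e-02, -3.03320600e-06],
       [ 2.53204732e-03, -8.63254171e-02, -9.96263776e-01]])}
top camshaft [([0.452, 0.11, 0.025], 0.86), ([0.356, 0.291, 0.018], 0.64)]
top pulley [([0.436, -0.114, 0.023], 0.87)]
top piston [([0.369, -0.282, 0.051], 0.9), ([0.374, -0.39, 0.049], 0.61), ([0.354, 0.294, 0.02], 0.37)]
top con_rod [([0.352, 0.292, 0.016], 0.72)]
top vblocks [([0.642, -0.107, 0.013], 0.61)]
top spindle [([0.661, 0.114, 0.013], 0.84)]
top piston_nest [([0.582, -0.363, 0.02], 0.81), ([0.498, -0.216, 0.014], 0.67), ([0.646, -0.107, 0.012], 0.35)]
top rod_nest [([0.556, 0.348, 0.01], 0.69)]
top lube_jar [([0.551, -0.004, 0.051], 0.74)]
top bearing [([0.584, -0.365, 0.022], 0.64), ([0.5, -0.215, 0.015], 0.46)]
{'fov_y': 55.202862646108755, 'cx': 280.1460195859287, 'cy': 212.99014248093945, 'origin': array([1.2035068 , 0.46044912, 0.7242641
[... 796 characters left out ...]
      -6.84114527e+01, -1.48150333e+01]), 'joint_velocities': array([ 0.11326573,  0.03768778, -0.06183891, -0.00882543, -0.17199646,
       -0.03071441]), 'effort': array([-1.47684250e-04, -3.90478349e+01,  1.87622774e+01,  4.22487259e+00,
        1.54009438e-02, -1.09242544e-05]), 'tcp_pos': array([0.27505985, 0.56119552, 0.23357771]), 'ee_rot': array([[ 8.97934314e-01, -4.40129490e-01, -2.20963409e-06],
       [-4.40129489e-01, -8.97934313e-01,  4.53398274e-05],
       [-2.19395014e-05, -3.97396617e-05, -9.99999999e-01]]), 'wrist_force': array([-1.14663969,  0.18938847,  0.06562452]), 'moment': array([-1.14007799e-02, -3.43328596e-02, -5.86855084e-05]), 'gripper_width': 0.998425045885277}
```

View pics/top0.png

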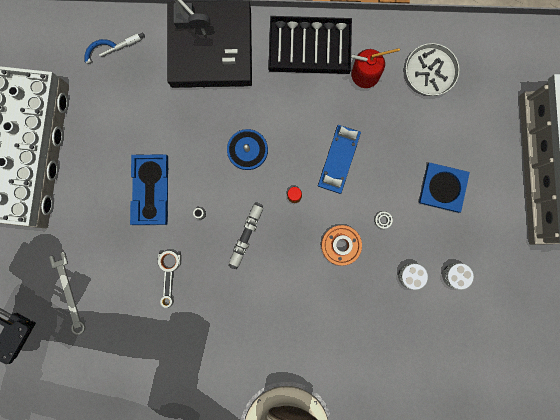

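View pics/scene0.png

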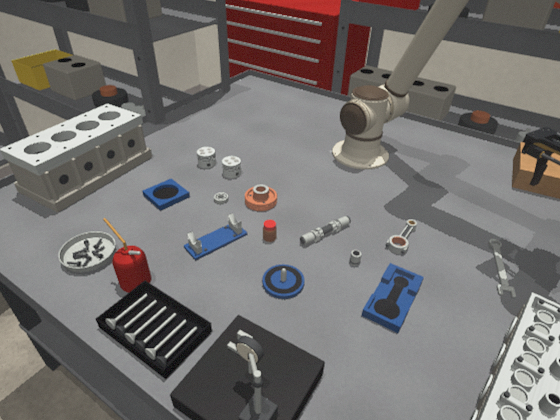

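```bash
cat >> h.py <<'E'
def sel(W,d,c,r,z0,z1):
    m=(d>0)&(np.hypot(W[...,0]-c[0],W[...,1]-c[1])<r)&(W[...,2]>z0)&(W[...,2]<z1)
    n,l,st,_=cv2.connectedComponentsWithStats(m.astype(np.uint8)); 
    return W[m]
def rect(P):
    (c,s,a)=cv2.minAreaRect((P[:,:2]*1000).astype(np.float32)); b=cv2.boxPoints((c,s,a))
    e0,e1=b[1]-b[0],b[2]-b[1]; e=e0 if np.hypot(*e0)>np.hypot(*e1) else e1
    return np.round(c,1),np.round(s,1),round(float(np.degrees(np.arctan2(e[1],e[0])))%180,1),len(P)
def circ(P):
    h=cv2.convexHull((P[:,:2]*1000).astype(np.float32))[:,0]
    A=np.c_[2*h,np.ones(len(h))]; x=np.linalg.lstsq(A,(h**2).sum(1),rcond=None)[0]
    return np.round([x[0],x[1],2*np.sqrt(x[2]+x[0]**2+x[1]**2)],1),len(P)
E
cat > m.py <<'E'
from h import *
for n in("top","scene"):
    q=np.load(n+"0.npz"); d=q["d"]; W=cloud(n,d); S=lambda *a:sel(W,d,*a)
    b=S((.5,0),.35,-.03,.006); print(n,"bench z",np.round(np.percentile(b[:,2],[10,50,90]),4))
    P=S((.452,.112),.1,.008,.06); print("cam",rect(P),np.percentile(P[:,2],99), P[:,:2].mean(0).round(4))
    print("pulley hub",circ(S((.44,-.112),.06,.038,.06)),"rim",circ(S((.44,-.112),.06,.018,.06)))
    print("piston",circ(S((.372,-.282),.045,.044,.06)),"2nd",circ(S((.378,-.386),.045,.044,.06)))
    P=S((.355,.29),.085,.01,.04);print("rod",rect(P))
    P=P[np.argsort(P[:,0])];lo,hi=P[0,0],P[-1,0]
    print("  big",circ(P[P[:,0]>hi-.035]),"small",circ(P[P[:,0]<lo+.015]))
    for s in(1,-1):
        P=S((.644+.06*s,-.108-.014*s),.04,.03,.06); print("vb",rect(P),P[:,:2].mean(0).round(4))
    print("vbase",rect(S((.644,-.108),.095,.006,.06)))
    P=S((.665,.115),.02,.02,.06);print("post",P.mean(0).round(4),"base",circ(S((.665,.115),.065,.007,.06)))
    print("pnest",rect(S((.583,-.363),.08,.012,.03)),"floor",circ(S((.583,-.363),.045,.0,.011)))
    print("rnest",rect(S((.556,.348),.105,.016,.03)))
    print("jar",circ(S((.555,.0),.03,.04,.06)),"bearing",circ(S((.5,-.217),.03,.008,.03)))
    P=S((.5,.215),.07,.006,.06);print("nut",circ(P),P[:,2].max())
E
python3 m.py
```

```text
top bench z [-0.0036 -0.0003  0.0031]
cam (array([446.7, 105.9]), array([153.9, 105.3]), 10.9, 707) 0.03276962626200459 [0.4494 0.1073]
pulley hub (array([ 434.9, -121. ,   45.5]), 196) rim (array([ 434.8, -121. ,   94.7]), 879)
piston (array([ 366.9, -289.1,   59. ]), 501) 2nd (array([ 370.9, -395. ,   59.5]), 511)
rod (array([342.9, 284.8]), array([131.3,  52.1]), 3.2, 536)
  big (array([388.9, 287.1,  51.1]), 181) small (array([289.6, 289. ,  26.6]), 50)
vb (array([ 702.9, -129.1]), array([43.4, 15.3]), 74.0, 121) [ 0.702  -0.1294]
vb (array([585.8, -94.5]), array([43.8, 15.2]), 74.1, 117) [ 0.5853 -0.0947]
vbase (array([ 646.3, -111. ]), array([175. , 157.3]), 32.0, 1545)
post [0.6595 0.1121 0.0394] base (array([662.6, 111.6, 106.3]), 1270)
pnest (array([ 581.4, -366.3]), array([102.1, 101.1]), 77.9, 1006) floor (array([ 581.4, -367.1,   76.9]), 696)
rnest (array([554.9, 345. ]), array([168.5,  86.2]), 2.2, 719)
jar (array([551.3,  -5.7,  32. ]), 156) bearing (array([ 498.8, -220.1,   42.6]), 191)
nut (array([504.3, 218.3, 123.4]), 134) 0.03852868464393344
scene bench z [-0.0019 
[... 358 characters left out ...]
90)
  big (array([389.8, 292.3,  52.8]), 153) small (array([287.7, 292.4,  23.9]), 36)
vb (array([ 703. , -124.9]), array([46.9, 15.2]), 75.0, 116) [ 0.7039 -0.1248]
vb (array([586.2, -90.9]), array([46.5, 15.4]), 72.5, 104) [ 0.5873 -0.091 ]
vbase (array([ 644.6, -107.7]), array([ 63.7, 159.5]), 162.5, 1125)
post [0.6638 0.1187 0.035 ] base (array([661. , 117.1,  99.8]), 1093)
pnest (array([ 581.7, -362.2]), array([105.7, 102.9]), 77.7, 469) floor (array([ 575.5, -369.9,   67.8]), 252)
rnest (array([554.5, 348.8]), array([172.1,  84.3]), 2.3, 726)
jar (array([551.6,  -1.3,  32.4]), 107) bearing (array([ 498.9, -217.6,   42.2]), 94)
nut (array([500.5, 224.3,  27.6]), 139) 0.03425557813884117
```

```bash
cat > go.py <<'E'
import sys
from h import *
def plan(x,y,z,yaw,s=None):
    """world mm + tool-x yaw deg -> travel cm, roll deg"""
    s=s or sense(); R=np.array(s["ee_rot"]); t=R.T@(np.array([x,y,z])/1000-s["tcp_pos"])*100
    y0=np.degrees(np.arctan2(R[1,0],R[0,0])); r=-(yaw-y0)
    r=(r+90)%180-90 if len(sys.argv)<6 else (r+180)%360-180
    print("t",round(s["time_s"],1),"tcp",np.round(s["tcp_pos"]*1000,1),"yaw",round(y0,1),"grip",round(s["gripper_width"],3),"-> travel",np.round(t,1),"roll",round(r,1),"F",np.round(s["wrist_force"],1))
if __name__=="__main__": plan(*map(float,sys.argv[1:5]))
E
python3 - <<'E'
from h import *
for n in("top","scene"):
    q=np.load(n+"0.npz"); W=cloud(n,q["d"]); capture(n)
    for l in("camshaft","con_rod","rod_nest"):
        for r in cut_out(n,l)[:2]:
            m=r["mask"]&(W[...,2]>.007)&(q["d"]>0); P=W[m]; xy=P[:,:2]; w,v=np.linalg.eigh(np.cov(xy.T))
            print(n,l,round(r["p"],2),rect(P),"mean",xy.mean(0).round(4),"pca",np.degrees(np.arctan2(v[1,1],v[0,1])).round(1)%180)
E
python3 go.py 346 290 120 -1
```

```text
top camshaft 0.68 (array([448.7, 107.7]), array([ 29.5, 162.4]), 158.0, 684) mean [0.4483 0.1078] pca 159.0
top con_rod 0.87 (array([344.8, 281.3]), array([128.8,  51.6]), 6.9, 506) mean [0.3528 0.2871] pca 179.3
top con_rod 0.28 (array([548.8,  -5.3]), array([31.5, 31.2]), 43.4, 173) mean [ 0.5481 -0.0057] pca 48.9
top rod_nest 0.66 (array([554.3, 345. ]), array([167.1,  86.4]), 2.0, 1816) mean [0.5506 0.344 ] pca 1.1999999999999886
top rod_nest 0.19 (array([ 643.9, -112.9]), array([ 61.4, 159.6]), 163.2, 1423) mean [ 0.6427 -0.1114] pca 163.6
scene camshaft 0.7 (array([450.5, 112.5]), array([ 30.9, 162.5]), 159.2, 497) mean [0.4584 0.1146] pca 158.9
scene con_rod 0.97 (array([344.4, 296.6]), array([ 52. , 134.4]), 175.0, 428) mean [0.3591 0.2932] pca 0.4000000000000057
scene con_rod 0.72 (array([553.8,  -0.8]), array([33.2, 31.9]), 65.5, 245) mean [0.5582 0.0034] pca 118.8
scene rod_nest 0.81 (array([555. , 348.7]), array([171.5,  84.4]), 2.2, 2010) mean [0.5584 0.3496] pca 2.8000000000000114
scene rod_nest 0.55 (array([346.1, 297.3]), array([ 50.2, 131.1]), 175.0, 403) mean [0.361  0.2937] pca 0.6999999999999886
t 1.5 tcp [275.1 561.2 233.6] yaw -26.1 grip 1.001 -> travel [18.3 21.2 11.4] roll -25.1 F [-0.2 -0.9 -0.5]
```

Call:
{"name": "arm_command", "arguments": {"rows": [{"travel":[18.3,21.2,11.4],"roll":-25.6,"fingers":100},{"travel":[18.3,21.2,11.4],"roll":-25.6,"fingers":100},{"travel":[18.3,21.2,11.4],"roll":-25.6,"fingers":100},{"travel":[18.3,21.2,11.4],"roll":-25.6,"fingers":100},{"travel":[18.3,21.2,11.4],"roll":-25.6,"fingers":100},{"travel":[18.3,21.2,11.4],"roll":-25.6,"fingers":100},{"travel":[18.3,21.2,11.4],"roll":-25.6,"fingers":100},{"travel":[18.3,21.2,11.4],"roll":-25.6,"fingers":100},{"travel":[18.3,21.2,11.4],"roll":-25.6,"fingers":100}]}}

```text
time_s: 2.4
tcp_pos: [0.3467, 0.2916, 0.1203]
ee_rot: [[1.0, -0.008, 0.002], [-0.008, -1.0, 0.002], [0.002, -0.002, -1.0]]
wrist_force: [0.1, -0.3, 0.4]
gripper_width: 1.0
```

```bash
python3 go.py 346 290 14 -0.5
python3 - <<'E'
from h import *
for n in("scene",):
    p,d=capture(n); W=cloud(n,d)
    m=(d>0)&(np.hypot(W[...,0]-.346,W[...,1]-.29)<.09)&(W[...,2]>.07)&(W[...,2]<.2)
    P=W[m]; lo=P[P[:,2]<.125]; print(len(lo), lo.min(0).round(4),lo.max(0).round(4))
    save("s1.png",cv2.resize(p[150:330,300:500],None,fx=3,fy=3))
E
```

```text
t 2.4 tcp [346.7 291.6 120.3] yaw -0.5 grip 1.0 -> travel [-0.1  0.2 10.6] roll 0.0 F [ 0.1 -0.3  0.4]
55 [0.335  0.2392 0.1078] [0.3592 0.3449 0.1247]
```

View pics/s1.png

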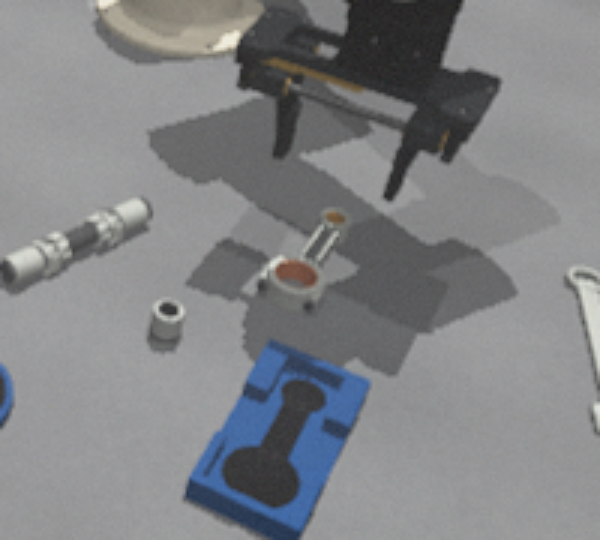

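Call:
{"name": "arm_command", "arguments": {"rows": [{"travel":[-0.1,0,4],"roll":0,"fingers":100},{"travel":[-0.1,0,7.5],"roll":0,"fingers":100},{"travel":[-0.1,0,9.5],"roll":0,"fingers":100},{"travel":[-0.1,0,10.5],"roll":0,"fingers":100},{"travel":[-0.1,0,10.6],"roll":0,"fingers":100},{"travel":[-0.1,0,10.6],"roll":0,"fingers":0},{"travel":[-0.1,0,10.6],"roll":0,"fingers":0},{"travel":[-0.1,0,10.6],"roll":0,"fingers":0},{"travel":[-0.1,0,10.6],"roll":0,"fingers":0},{"travel":[-0.1,0,10.6],"roll":0,"fingers":0}]}}

```text
time_s: 3.45
tcp_pos: [0.3452, 0.2905, 0.014]
ee_rot: [[1.0, -0.009, 0.001], [-0.009, -1.0, 0.001], [0.001, -0.001, -1.0]]
wrist_force: [-0.4, 0.9, 0.3]
gripper_width: 0.632
```

Call:
{"name": "arm_command", "arguments": {"rows": [{"travel":[0,0,0],"roll":0,"fingers":0},{"travel":[0,0,0],"roll":0,"fingers":0},{"travel":[0,0,0],"roll":0,"fingers":0},{"travel":[0,0,-1],"roll":0,"fingers":0},{"travel":[0,0,-2.5],"roll":0,"fingers":0},{"travel":[0,0,-4.5],"roll":0,"fingers":0},{"travel":[0,0,-5.5],"roll":0,"fingers":0},{"travel":[0,0,-6],"roll":0,"fingers":0}]}}

```text
time_s: 4.25
tcp_pos: [0.3454, 0.2908, 0.0749]
ee_rot: [[1.0, -0.009, 0.001], [-0.009, -1.0, 0.002], [0.001, -0.002, -1.0]]
wrist_force: [1.4, -0.4, 0.6]
gripper_width: 0.012
```

```bash
cat >> h.py <<'E'
def look(n,c,r,z0,z1,f=rect):
    p,d=capture(n); W=cloud(n,d); P=sel(W,d,c,r,z0,z1); print(n,f(P),P.mean(0).round(4)); return p,d,W,P
E
python3 go.py 555 348 74 2.2
python3 - <<'E'
from h import *
p,d,W,P=look("scene",(.346,.292),.1,.045,.085)
save("s2.png",cv2.resize(p[150:330,300:500],None,fx=3,fy=3))
E
```

```text
t 4.2 tcp [345.4 290.8  74.9] yaw -0.5 grip 0.012 -> travel [20.9 -5.9  0.1] roll -2.7 F [ 1.4 -0.4  0.6]
scene (array([345.5, 291.8]), array([19.8, 23.8]), 179.8, 60) [0.3529 0.2924 0.0743]
```

View pics/s2.png

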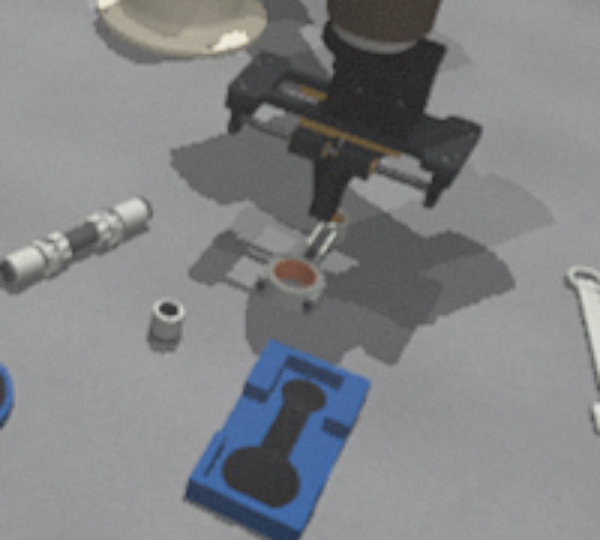

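Call:
{"name": "arm_command", "arguments": {"rows": [{"travel":[0,0,0],"roll":0,"fingers":60},{"travel":[0,0,0],"roll":0,"fingers":60},{"travel":[0,0,0],"roll":0,"fingers":60},{"travel":[0,0,0],"roll":0,"fingers":60},{"travel":[0,0,0],"roll":0,"fingers":60},{"travel":[0,0,2],"roll":0,"fingers":60},{"travel":[0,0,4.5],"roll":0,"fingers":60},{"travel":[0,0,5.7],"roll":0,"fingers":60},{"travel":[0,0,6.1],"roll":0,"fingers":60},{"travel":[0,0,6.1],"roll":0,"fingers":0}]}}

```text
time_s: 5.3
tcp_pos: [0.345, 0.2901, 0.0124]
ee_rot: [[1.0, -0.009, -0.0], [-0.009, -1.0, -0.001], [-0.0, 0.001, -1.0]]
wrist_force: [-0.5, 0.1, 0.4]
gripper_width: 0.56
```

Call:
{"name": "arm_command", "arguments": {"rows": [{"travel":[0,0,0],"roll":0,"fingers":0},{"travel":[0,0,0],"roll":0,"fingers":0},{"travel":[0,0,0],"roll":0,"fingers":0},{"travel":[0,0,0],"roll":0,"fingers":0},{"travel":[0,0,0],"roll":0,"fingers":0},{"travel":[0,0,0],"roll":0,"fingers":0},{"travel":[0,0,0],"roll":0,"fingers":0},{"travel":[0,0,0],"roll":0,"fingers":0}]}}

```text
time_s: 6.1
tcp_pos: [0.3451, 0.2904, 0.0128]
ee_rot: [[1.0, -0.009, 0.0], [-0.009, -1.0, 0.0], [0.0, -0.0, -1.0]]
wrist_force: [-0.9, -0.5, 3.7]
gripper_width: 0.202
```

Call:
{"name": "arm_command", "arguments": {"rows": [{"travel":[0,0,-1],"roll":0,"fingers":0},{"travel":[0,0,-2.5],"roll":0,"fingers":0},{"travel":[0,0,-4.5],"roll":0,"fingers":0},{"travel":[0,0,-5.5],"roll":0,"fingers":0},{"travel":[0,0,-6],"roll":0,"fingers":0},{"travel":[0,0,-6],"roll":0,"fingers":0}]}}

```text
time_s: 6.7
tcp_pos: [0.345, 0.2903, 0.0728]
ee_rot: [[1.0, -0.009, 0.0], [-0.009, -1.0, 0.001], [0.0, -0.001, -1.0]]
wrist_force: [-0.7, 0.8, -3.9]
gripper_width: 0.203
```

```bash
python3 go.py 555 348 74 2.2
python3 - <<'E'
from h import *
p,d=capture("scene");W=cloud("scene",d);P=sel(W,d,(.346,.292),.1,.045,.1)
# rod pixels: bright (non-black)
b=p.astype(int).sum(2); m=(d>0)&(np.hypot(W[...,0]-.346,W[...,1]-.292)<.1)&(W[...,2]>.05)&(W[...,2]<.09)&(b>250)
print(rect(W[m])); B=W[m&(W[...,0]>.36)];S=W[m&(W[...,0]<.32)];print(circ(B),np.median(B[:,2]),len(S),S.mean(0) if len(S) else 0)
E
```

```text
t 6.7 tcp [345.  290.3  72.8] yaw -0.5 grip 0.203 -> travel [20.9 -6.  -0.1] roll -2.7 F [-0.7  0.8 -3.9]
(array([348.6, 292.2]), array([ 53. , 123.4]), 178.3, 341)
(array([386.5, 291.1,  53.1]), 294) 0.07757035505262233 27 [0.30232967 0.28493433 0.07733734]
```

Call:
{"name": "arm_command", "arguments": {"rows": [{"travel":[2,-0.6,0],"roll":0,"fingers":0},{"travel":[5,-1.5,0],"roll":-1,"fingers":0},{"travel":[9,-2.6,0],"roll":-2,"fingers":0},{"travel":[13,-3.7,0],"roll":-2.7,"fingers":0},{"travel":[17,-4.9,0],"roll":-2.7,"fingers":0},{"travel":[19.5,-5.6,0],"roll":-2.7,"fingers":0},{"travel":[20.8,-6,0],"roll":-2.7,"fingers":0},{"travel":[20.8,-6,0],"roll":-2.7,"fingers":0},{"travel":[20.8,-6,0],"roll":-2.7,"fingers":0}]}}

```text
time_s: 7.65
tcp_pos: [0.5525, 0.3474, 0.0705]
ee_rot: [[0.999, 0.037, -0.003], [0.037, -0.999, -0.003], [-0.003, 0.002, -1.0]]
wrist_force: [-0.1, 0.0, -3.2]
gripper_width: 0.2
```

```bash
python3 go.py 553.7 348 22 2.2
python3 - <<'E'
from h import *
p,d=capture("scene"); save("s3.png",cv2.resize(p[200:350,320:500],None,fx=3.5,fy=3.5))
W=cloud("scene",d); b=p.astype(int); m=(d>0)&(np.hypot(W[...,0]-.555,W[...,1]-.348)<.1)&(W[...,2]>.05)&(W[...,2]<.09)&(b.sum(2)>250)
print(rect(W[m]),circ(W[m&(W[...,0]>.57)]))
E
```

```text
t 7.7 tcp [552.5 347.4  70.5] yaw 2.1 grip 0.2 -> travel [ 0.1 -0.1  4.8] roll -0.1 F [-0.1  0.  -3.2]
(array([552. , 348.2]), array([131.3,  52.1]), 2.4, 504) (array([594.7, 349.9,  52.8]), 404)
```

View pics/s3.png

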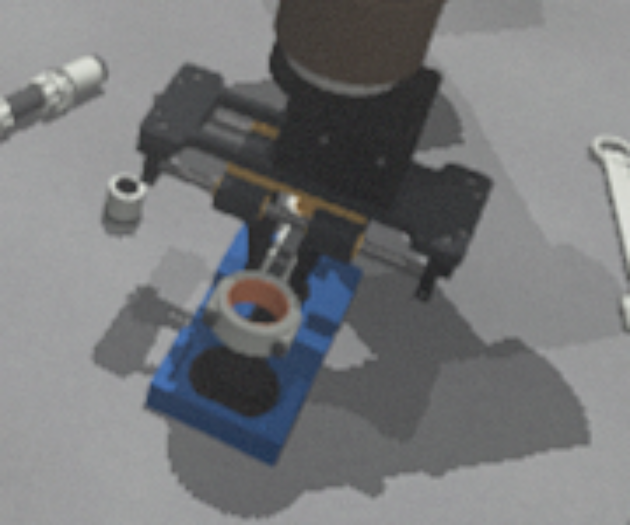

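Call:
{"name": "arm_command", "arguments": {"rows": [{"travel":[0.1,0,1.2],"roll":0,"fingers":0},{"travel":[0.1,0,2.6],"roll":0,"fingers":0},{"travel":[0.1,0,3.6],"roll":0,"fingers":0},{"travel":[0.1,0,4.3],"roll":0,"fingers":0},{"travel":[0.1,0,4.7],"roll":0,"fingers":0},{"travel":[0.1,0,4.9],"roll":0,"fingers":0},{"travel":[0.1,0,4.9],"roll":0,"fingers":0},{"travel":[0.1,0,4.9],"roll":0,"fingers":0}]}}

```text
time_s: 8.5
tcp_pos: [0.5549, 0.3487, 0.024]
ee_rot: [[0.999, 0.038, 0.001], [0.038, -0.999, 0.001], [0.001, -0.001, -1.0]]
wrist_force: [-0.7, 0.1, -3.7]
gripper_width: 0.203
```

Call:
{"name": "arm_command", "arguments": {"rows": [{"travel":[0,0,0.15],"roll":0,"fingers":0},{"travel":[0,0,0.28],"roll":0,"fingers":0},{"travel":[0,0,0.28],"roll":0,"fingers":0},{"travel":[0,0,0.28],"roll":0,"fingers":50},{"travel":[0,0,0.28],"roll":0,"fingers":50},{"travel":[0,0,0.28],"roll":0,"fingers":50},{"travel":[0,0,0.28],"roll":0,"fingers":50},{"travel":[0,0,0.28],"roll":0,"fingers":50},{"travel":[0,0,0.28],"roll":0,"fingers":50}]}}

```text
time_s: 9.4
tcp_pos: [0.5547, 0.3485, 0.0209]
ee_rot: [[0.999, 0.038, 0.0], [0.038, -0.999, 0.0], [0.0, -0.0, -1.0]]
wrist_force: [0.4, 0.9, 0.1]
gripper_width: 0.495
```

Call:
{"name": "arm_command", "arguments": {"rows": [{"travel":[0,0,-1],"roll":0,"fingers":100},{"travel":[0,0,-3],"roll":0,"fingers":100},{"travel":[0,0,-7],"roll":0,"fingers":100},{"travel":[0,0,-10],"roll":0,"fingers":100},{"travel":[0,0,-10],"roll":0,"fingers":100}]}}

```text
time_s: 9.9
tcp_pos: [0.5574, 0.3506, 0.1275]
ee_rot: [[0.999, 0.039, 0.009], [0.039, -0.999, 0.007], [0.01, -0.007, -1.0]]
wrist_force: [0.6, 0.5, 0.2]
gripper_width: 0.867
```

```bash
python3 go.py 450 111.8 120 -21
python3 - <<'E'
from h import *
p,d=capture("scene"); W=cloud("scene",d); b=p.astype(int)
for c,r in(((.555,.348),.09),):
    m=(d>0)&(np.hypot(W[...,0]-c[0],W[...,1]-c[1])<r)&(W[...,2]>.02)&(W[...,2]<.05)&(abs(b[...,0]-b[...,2])<60)&(b.sum(2)>250)
    P=W[m]; print(rect(P),np.percentile(P[:,2],[5,50,95]).round(4),circ(P[P[:,0]>.57]))
print([rect(W[(d>0)&q["mask"]]) for q in cut_out("scene","con_rod")[:1]])
E
```

```text
t 9.9 tcp [557.4 350.6 127.5] yaw 2.2 grip 0.867 -> travel [-11.7  23.4   0.5] roll 23.2 F [0.6 0.5 0.2]
(array([552.6, 341.2]), array([167.6,  70.5]), 1.5, 562) [0.0211 0.0268 0.0309] (array([605.2, 341.9,  72.7]), 308)
[(array([559.4, 353.8]), array([ 51.5, 142.5]), 178.1, 725)]
```

Call:
{"name": "arm_command", "arguments": {"rows": [{"travel":[-11.7,23.4,2.5],"roll":23.2,"fingers":70},{"travel":[-11.7,23.4,2.5],"roll":23.2,"fingers":70},{"travel":[-11.7,23.4,2.5],"roll":23.2,"fingers":70},{"travel":[-11.7,23.4,2.5],"roll":23.2,"fingers":70},{"travel":[-11.7,23.4,2.5],"roll":23.2,"fingers":70},{"travel":[-11.7,23.4,2.5],"roll":23.2,"fingers":70},{"travel":[-11.7,23.4,2.5],"roll":23.2,"fingers":70},{"travel":[-11.7,23.4,2.5],"roll":23.2,"fingers":70}]}}

```text
time_s: 10.8
tcp_pos: [0.4473, 0.1106, 0.0957]
ee_rot: [[0.934, -0.358, 0.001], [-0.358, -0.934, 0.0], [0.001, -0.0, -1.0]]
wrist_force: [0.5, 0.6, -0.8]
gripper_width: 0.699
```

```bash
python3 go.py 450 111.8 14 -21
```

```text
t 10.8 tcp [447.3 110.6  95.7] yaw -21.0 grip 0.699 -> travel [ 0.2 -0.2  8.2] roll -0.0 F [ 0.5  0.6 -0.8]
```

Call:
{"name": "arm_command", "arguments": {"rows": [{"travel":[0.2,-0.2,2],"roll":0,"fingers":70},{"travel":[0.2,-0.2,5],"roll":0,"fingers":70},{"travel":[0.2,-0.2,7],"roll":0,"fingers":70},{"travel":[0.2,-0.2,7.9],"roll":0,"fingers":70},{"travel":[0.2,-0.2,8.2],"roll":0,"fingers":70},{"travel":[0.2,-0.2,8.2],"roll":0,"fingers":0},{"travel":[0.2,-0.2,8.2],"roll":0,"fingers":0},{"travel":[0.2,-0.2,8.2],"roll":0,"fingers":0},{"travel":[0.2,-0.2,8.2],"roll":0,"fingers":0},{"travel":[0.2,-0.2,8.2],"roll":0,"fingers":0}]}}

```text
time_s: 11.8
tcp_pos: [0.4494, 0.1114, 0.0142]
ee_rot: [[0.933, -0.359, 0.001], [-0.359, -0.933, 0.001], [0.001, -0.001, -1.0]]
wrist_force: [-0.1, -0.0, 0.9]
gripper_width: 0.327
```

Call:
{"name": "arm_command", "arguments": {"rows": [{"travel":[0,0,0],"roll":0,"fingers":0},{"travel":[0,0,0],"roll":0,"fingers":0},{"travel":[0,0,0],"roll":0,"fingers":0},{"travel":[0,0,0],"roll":0,"fingers":0},{"travel":[0,0,0],"roll":0,"fingers":0}]}}

```text
time_s: 12.3
tcp_pos: [0.4492, 0.1113, 0.0139]
ee_rot: [[0.934, -0.359, 0.0], [-0.359, -0.934, -0.0], [0.0, 0.0, -1.0]]
wrist_force: [-0.8, -1.6, 3.7]
gripper_width: 0.204
```

Call:
{"name": "arm_command", "arguments": {"rows": [{"travel":[0,0,-0.8],"roll":0,"fingers":0},{"travel":[0,0,-2],"roll":0,"fingers":0},{"travel":[0,0,-4],"roll":0,"fingers":0},{"travel":[0,0,-6.5],"roll":0,"fingers":0},{"travel":[0,0,-8.5],"roll":0,"fingers":0},{"travel":[0,0,-9.5],"roll":0,"fingers":0},{"travel":[0,0,-10],"roll":0,"fingers":0},{"travel":[0,0,-10],"roll":0,"fingers":0}]}}

```text
time_s: 13.1
tcp_pos: [0.4488, 0.1112, 0.1136]
ee_rot: [[0.933, -0.359, -0.0], [-0.359, -0.933, 0.0], [-0.0, -0.0, -1.0]]
wrist_force: [0.8, 0.7, -5.2]
gripper_width: 0.208
```

```bash
python3 go.py 644.6 -108.5 114 -16.4
python3 - <<'E'
from h import *
p,d=capture("scene"); save("s4.png",cv2.resize(p[130:330,180:420],None,fx=3,fy=3))
W=cloud("scene",d); b=p.astype(int); m=(d>0)&(np.hypot(W[...,0]-.45,W[...,1]-.112)<.1)&(W[...,2]>.085)&(W[...,2]<.15)&(b.sum(2)>270)
P=W[m];print(rect(P));e=P[:,0]>P[:,0].max()-.025;g=P[:,0]<P[:,0].min()+.025
print(np.percentile(P[e],[2,98],axis=0).round(4),np.percentile(P[g],[2,98],axis=0).round(4))
E
```

```text
t 13.1 tcp [448.8 111.2 113.6] yaw -21.0 grip 0.208 -> travel [26.2 13.5 -0.1] roll -4.6 F [ 0.8  0.7 -5.2]
(array([471.9, 109.1]), array([ 25.3, 122.5]), 154.1, 272)
[[0.501  0.0779 0.1082]
 [0.5252 0.1047 0.1287]] [[0.4163 0.1287 0.1012]
 [0.4369 0.1367 0.1296]]
```

View pics/s4.png

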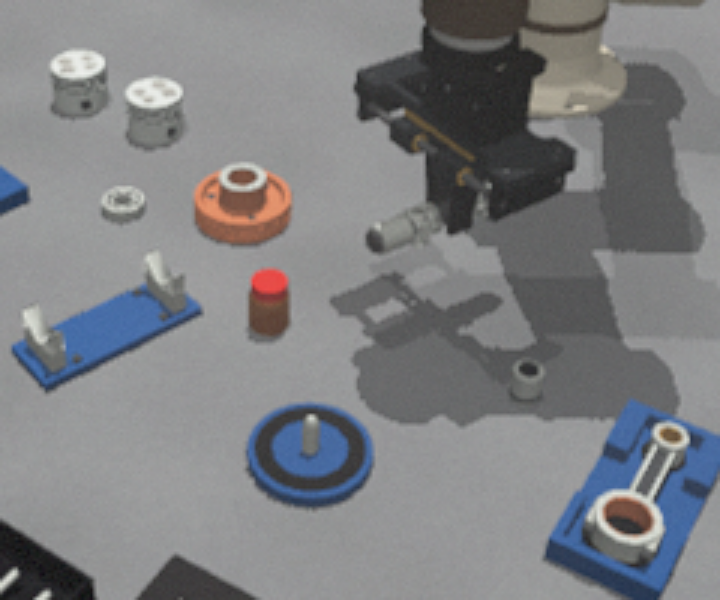

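Call:
{"name": "arm_command", "arguments": {"rows": [{"travel":[1.8,0.9,0],"roll":0,"fingers":0},{"travel":[5.3,2.8,0],"roll":-1,"fingers":0},{"travel":[9,4.7,0],"roll":-2,"fingers":0},{"travel":[12.6,6.6,0],"roll":-3,"fingers":0},{"travel":[16.2,8.4,0],"roll":-4,"fingers":0},{"travel":[19.8,10.3,0],"roll":-4.6,"fingers":0},{"travel":[23,12,0],"roll":-4.6,"fingers":0},{"travel":[25.2,13.1,0],"roll":-4.6,"fingers":0},{"travel":[26.1,13.6,0],"roll":-4.6,"fingers":0},{"travel":[26.1,13.6,0],"roll":-4.6,"fingers":0}]}}

```text
time_s: 14.15
tcp_pos: [0.6436, -0.1102, 0.1114]
ee_rot: [[0.959, -0.285, -0.004], [-0.285, -0.959, 0.0], [-0.004, 0.001, -1.0]]
wrist_force: [-0.4, 1.0, -3.7]
gripper_width: 0.207
```

```bash
python3 go.py 643.6 -108.8 60 -16.4
python3 - <<'E'
from h import *
for n in("top","scene"):
    p,d=capture(n); W=cloud(n,d); b=p.astype(int)
    if n=="scene": save("s5.png",cv2.resize(p[150:290,140:320],None,fx=4,fy=4))
    m=(d>0)&(np.hypot(W[...,0]-.644,W[...,1]+.11)<.1)&(W[...,2]>.085)&(W[...,2]<.14)&(b.sum(2)>270)
    P=W[m]
    if len(P)>30:
        print(n,rect(P))
        for s in(1,-1): Q=P[s*(P[:,0]-.644)>.035]; print(len(Q),np.percentile(Q,[3,50,97],axis=0).round(4).tolist())
E
```

```text
t 14.2 tcp [ 643.6 -110.2  111.4] yaw -16.5 grip 0.207 -> travel [-0.  -0.1  5.1] roll -0.1 F [-0.4  1.  -3.7]
top (array([597.5, -99.1]), array([26. , 51.2]), 161.8, 218)Traceback (most recent call last):
  File "<stdin>", line 9, in <module>
    return _quantile_unchecked(
        a, q, axis, out, overwrite_input, method, keepdims, weights)
    return _ureduce(a,
                    func=_quantile_ureduce_func,
    ...<5 lines>...
                    overwrite_input=overwrite_input,
                    method=method)
    r = func(a, **kwargs)
    result = _quantile(arr,
                       quantiles=q,
    ...<2 lines>...
                       out=out,
                       weights=wgt)
    slices_having_nans = np.isnan(arr[-1, ...])
                                  ~~~^^^^^^^^^
IndexError: index -1 is out of bounds for axis 0 with size 0
```

Run:
```python
from h import *
p,d=capture("scene"); W=cloud("scene",d); save("s5.png",cv2.resize(p[150:290,140:320],None,fx=4,fy=4))
for n in("top","scene"):
    p,d=capture(n); W=cloud(n,d)
    # project along axis
    u=np.array([np.cos(np.radians(-16.5)),np.sin(np.radians(-16.5))]); X=W[...,:2]-np.array([.6445,-.110]); a=X@u; c=X@np.array([-u[1],u[0]])
    m=(d>0)&(abs(a)<.1)&(abs(a)>.045)&(abs(c)<.03)&(W[...,2]>.095)&(W[...,2]<.14)
    for s in(1,-1):
        k=m&(a*s>0)
        if k.sum()>10: print(n,s,k.sum(),"along",np.percentile(a[k],[1,99]).round(4),"across",np.percentile(c[k],[2,98]).round(4),"z",np.percentile(W[k][:,2],[2,97]).round(4))
```

```text
top -1 197 along [-0.0829 -0.0453] across [-0.0139  0.0101] z [0.1108 0.1297]
scene 1 167 along [0.0453 0.0798] across [-0.0065  0.0159] z [0.1078 0.1274]
```

View pics/s5.png

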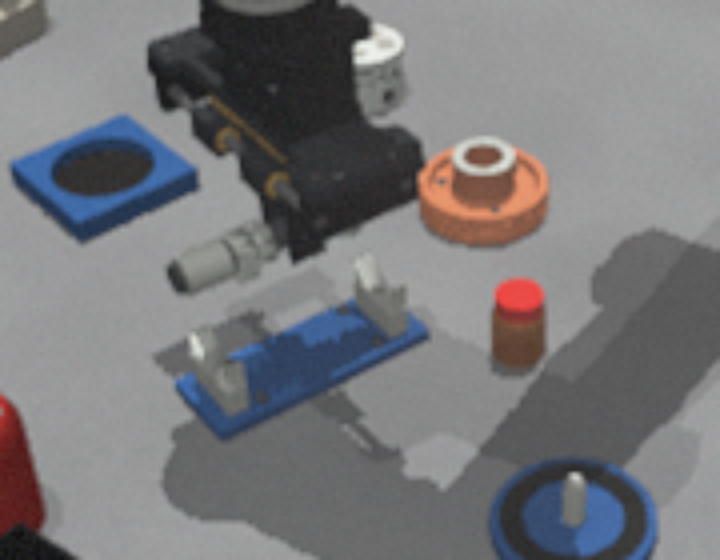

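Call:
{"name": "arm_command", "arguments": {"rows": [{"travel":[0,0,1],"roll":0,"fingers":0},{"travel":[0,0,2.5],"roll":0,"fingers":0},{"travel":[0,0,4],"roll":0,"fingers":0},{"travel":[0,0,5.2],"roll":0,"fingers":0},{"travel":[0,0,5.9],"roll":0,"fingers":0},{"travel":[0,0,6.2],"roll":0,"fingers":0},{"travel":[0,0,6.2],"roll":0,"fingers":0},{"travel":[0,0,6.2],"roll":0,"fingers":0}]}}

```text
time_s: 15.15
tcp_pos: [0.6446, -0.1092, 0.0524]
ee_rot: [[0.959, -0.282, 0.001], [-0.282, -0.959, -0.0], [0.001, -0.0, -1.0]]
wrist_force: [-0.6, -0.9, -3.7]
gripper_width: 0.206
```

Call:
{"name": "arm_command", "arguments": {"rows": [{"travel":[0,0,0.2],"roll":0,"fingers":0},{"travel":[0,0,0.4],"roll":0,"fingers":0},{"travel":[0,0,0.55],"roll":0,"fingers":0},{"travel":[0,0,0.6],"roll":0,"fingers":0},{"travel":[0,0,0.6],"roll":0,"fingers":0},{"travel":[0,0,0.6],"roll":0,"fingers":0}]}}

```text
time_s: 15.75
tcp_pos: [0.6442, -0.1092, 0.0466]
ee_rot: [[0.959, -0.282, 0.001], [-0.282, -0.959, -0.0], [0.001, -0.0, -1.0]]
wrist_force: [-2.9, 0.8, 3.2]
gripper_width: 0.21
```

Call:
{"name": "arm_command", "arguments": {"rows": [{"travel":[0,0,0],"roll":0,"fingers":55},{"travel":[0,0,0],"roll":0,"fingers":55},{"travel":[0,0,0],"roll":0,"fingers":55},{"travel":[0,0,0],"roll":0,"fingers":55},{"travel":[0,0,0],"roll":0,"fingers":55},{"travel":[0,0,-1],"roll":0,"fingers":90},{"travel":[0,0,-3],"roll":0,"fingers":90},{"travel":[0,0,-6],"roll":0,"fingers":90},{"travel":[0,0,-9],"roll":0,"fingers":90},{"travel":[0,0,-9],"roll":0,"fingers":90}]}}

```text
time_s: 16.75
tcp_pos: [0.6474, -0.1095, 0.1421]
ee_rot: [[0.96, -0.281, 0.011], [-0.281, -0.96, -0.001], [0.011, -0.002, -1.0]]
wrist_force: [0.8, -0.5, 0.5]
gripper_width: 0.871
```

```bash
python3 go.py 435 -118 110 -16.4
```

```text
t 16.8 tcp [ 647.4 -109.5  142.1] yaw -16.3 grip 0.871 -> travel [-20.2   6.8   3. ] roll 0.1 F [ 0.8 -0.5  0.5]
```

Call:
{"name": "arm_command", "arguments": {"rows": [{"travel":[-4,1.4,0],"roll":0,"fingers":90},{"travel":[-8,2.8,0],"roll":0,"fingers":90},{"travel":[-12,4.2,1],"roll":0,"fingers":90},{"travel":[-16,5.6,2],"roll":0,"fingers":90},{"travel":[-19,6.5,3],"roll":0,"fingers":90},{"travel":[-20.2,6.8,3.5],"roll":0,"fingers":90},{"travel":[-20.2,6.8,3.5],"roll":0,"fingers":90},{"travel":[-20.2,6.8,3.5],"roll":0,"fingers":90}]}}

```text
time_s: 17.55
tcp_pos: [0.4323, -0.1174, 0.1014]
ee_rot: [[0.959, -0.282, 0.002], [-0.282, -0.959, -0.0], [0.002, -0.0, -1.0]]
wrist_force: [-0.3, 0.3, 0.7]
gripper_width: 0.9
```

```bash
python3 go.py 435 -118 38 -16.4
python3 - <<'E'
from h import *
for n in("scene","top"):
    p,d=capture(n); W=cloud(n,d)
    if n=="scene": save("s6.png",cv2.resize(p[150:290,140:320],None,fx=4,fy=4))
    P=sel(W,d,(.435,-.119),.06,.038,.06)
    u=np.array([np.cos(np.radians(-16.5)),np.sin(np.radians(-16.5))]); X=W[...,:2]-np.array([.6445,-.110]); a=X@u; c=X@np.array([-u[1],u[0]])
    m=(d>0)&(abs(a)<.1)&(abs(c)<.03)&(W[...,2]>.05)&(W[...,2]<.08)
    print(n,circ(P) if len(P)>10 else 0,"along",np.percentile(a[m],[1,99]).round(4))
    for lo in(-.08,-.02,.05): k=m&(a>lo)&(a<lo+.03); print("across",np.percentile(c[k],[2,98]).round(4),"z",np.percentile(W[k][:,2],[50,97]).round(4))
E
```

```text
t 17.6 tcp [ 432.3 -117.4  101.4] yaw -16.4 grip 0.9 -> travel [ 0.3 -0.   6.3] roll 0.0 F [-0.3  0.3  0.7]
scene (array([ 434.8, -117.1,   46.9]), 120) along [-0.0797  0.0803]
across [-0.0053  0.0157] z [0.058  0.0618]
across [-0.0049  0.0144] z [0.0558 0.0615]
across [-0.0078  0.0159] z [0.0579 0.062 ]
top 0 along [-0.0795  0.0802]
across [-0.0149  0.0179] z [0.0582 0.0642]
across [-0.0114  0.0087] z [0.0572 0.0656]
across [-0.0144  0.0156] z [0.0587 0.0647]
```

View pics/s6.png

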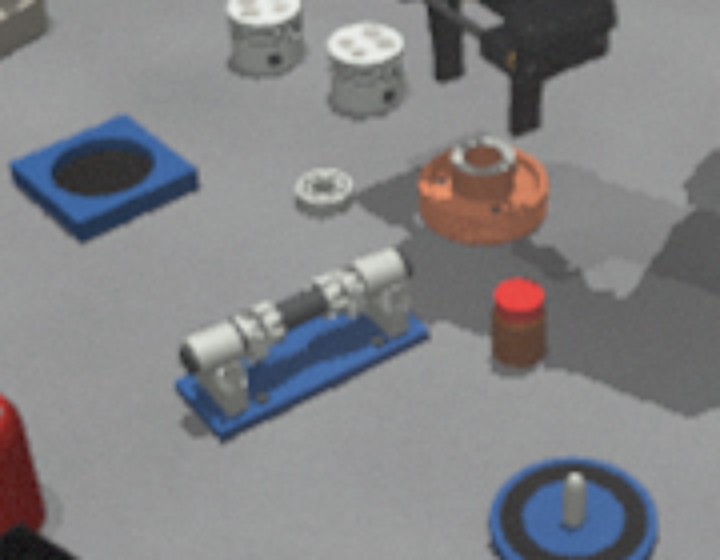

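Call:
{"name": "arm_command", "arguments": {"rows": [{"travel":[0.3,0,2],"roll":0,"fingers":90},{"travel":[0.3,0,4],"roll":0,"fingers":90},{"travel":[0.3,0,5.5],"roll":0,"fingers":90},{"travel":[0.3,0,6.1],"roll":0,"fingers":90},{"travel":[0.3,0,6.3],"roll":0,"fingers":90},{"travel":[0.3,0,6.3],"roll":0,"fingers":0},{"travel":[0.3,0,6.3],"roll":0,"fingers":0},{"travel":[0.3,0,6.3],"roll":0,"fingers":0},{"travel":[0.3,0,6.3],"roll":0,"fingers":0},{"travel":[0.3,0,6.3],"roll":0,"fingers":0}]}}

```text
time_s: 18.65
tcp_pos: [0.4342, -0.1182, 0.0381]
ee_rot: [[0.959, -0.283, 0.001], [-0.283, -0.959, 0.0], [0.001, -0.0, -1.0]]
wrist_force: [-0.8, -3.5, 1.3]
gripper_width: 0.526
```

Call:
{"name": "arm_command", "arguments": {"rows": [{"travel":[0,0,0],"roll":0,"fingers":0},{"travel":[0,0,0],"roll":0,"fingers":0},{"travel":[0,0,0],"roll":0,"fingers":0},{"travel":[0,0,0],"roll":0,"fingers":0},{"travel":[0,0,0],"roll":0,"fingers":0}]}}

```text
time_s: 19.15
tcp_pos: [0.4341, -0.1183, 0.0381]
ee_rot: [[0.959, -0.282, 0.0], [-0.282, -0.959, -0.0], [0.0, 0.0, -1.0]]
wrist_force: [-1.4, 0.1, 5.2]
gripper_width: 0.525
```

Call:
{"name": "arm_command", "arguments": {"rows": [{"travel":[0,0,-0.8],"roll":0,"fingers":0},{"travel":[0,0,-2],"roll":0,"fingers":0},{"travel":[0,0,-4],"roll":0,"fingers":0},{"travel":[0,0,-6.5],"roll":0,"fingers":0},{"travel":[0,0,-8.5],"roll":0,"fingers":0},{"travel":[0,0,-9.5],"roll":0,"fingers":0},{"travel":[0,0,-9.5],"roll":0,"fingers":0},{"travel":[0,0,-9.5],"roll":0,"fingers":0}]}}

```text
time_s: 19.95
tcp_pos: [0.4328, -0.1181, 0.1316]
ee_rot: [[0.959, -0.283, -0.002], [-0.283, -0.959, 0.001], [-0.003, 0.0, -1.0]]
wrist_force: [-0.4, -0.2, -5.5]
gripper_width: 0.525
```

```bash
python3 go.py 660.5 117 133 -16.4
python3 - <<'E'
from h import *
p,d=capture("scene"); W=cloud("scene",d); b=p.astype(int)
m=(d>0)&(np.hypot(W[...,0]-.434,W[...,1]+.118)<.065)&(W[...,2]>.085)&(W[...,2]<.125)&(b[...,0]-b[...,2]>50)
print(circ(W[m]),rect(W[m]),np.percentile(W[m][:,2],[2,98]))
E
```

```text
t 19.9 tcp [ 432.8 -118.1  131.6] yaw -16.5 grip 0.525 -> travel [ 15.2 -29.   -0.2] roll -0.1 F [-0.4 -0.2 -5.5]
(array([ 435.3, -114.8,   93.8]), 455) (array([ 440.5, -111. ]), array([80.1, 93.7]), 133.6, 455) [0.09432082 0.12341593]
```

Call:
{"name": "arm_command", "arguments": {"rows": [{"travel":[0.8,-1.5,0],"roll":0,"fingers":0},{"travel":[2.6,-5,0],"roll":0,"fingers":0},{"travel":[4.6,-8.8,0],"roll":0,"fingers":0},{"travel":[6.6,-12.6,0],"roll":0,"fingers":0},{"travel":[8.6,-16.4,0],"roll":0,"fingers":0},{"travel":[10.6,-20.2,0],"roll":0,"fingers":0},{"travel":[12.6,-24,0],"roll":0,"fingers":0},{"travel":[14.2,-27.1,0],"roll":0,"fingers":0},{"travel":[15.1,-28.8,0],"roll":0,"fingers":0},{"travel":[15.1,-28.8,0],"roll":0,"fingers":0}]}}

```text
time_s: 21.0
tcp_pos: [0.6617, 0.1183, 0.1298]
ee_rot: [[0.96, -0.28, -0.001], [-0.28, -0.96, -0.0], [-0.001, 0.001, -1.0]]
wrist_force: [-0.7, 0.5, -5.8]
gripper_width: 0.525
```

```bash
cat > mp.py <<'E'
from h import *
p,d=capture("scene"); W=cloud("scene",d); b=p.astype(int)
save("s7.png",cv2.resize(p[200:340,200:380],None,fx=4,fy=4))
for n in("scene","top"):
    p,d=capture(n); W=cloud(n,d); b=p.astype(int)
    m=(d>0)&(np.hypot(W[...,0]-.66,W[...,1]-.115)<.07)&(W[...,2]>.02)&(W[...,2]<.135)&(b[...,0]-b[...,2]>50)
    print(n,circ(W[m]),rect(W[m]),np.percentile(W[m][:,2],[2,98]))
E
python3 go.py 660.5 116 80 -16.4; python3 mp.py
```

```text
t 21.0 tcp [661.7 118.3 129.8] yaw -16.3 grip 0.525 -> travel [-0.   0.3  5. ] roll 0.1 F [-0.7  0.5 -5.8]
scene (array([664.2, 119.2,  90.4]), 812) (array([675.9, 119. ]), array([64.3, 96.1]), 95.5, 812) [0.0933393  0.12937129]
top (array([656.7, 112.8,  91.3]), 359) (array([644.5, 108.4]), array([65.1, 86.5]), 121.6, 359) [0.09856971 0.12009779]
```

View pics/s7.png

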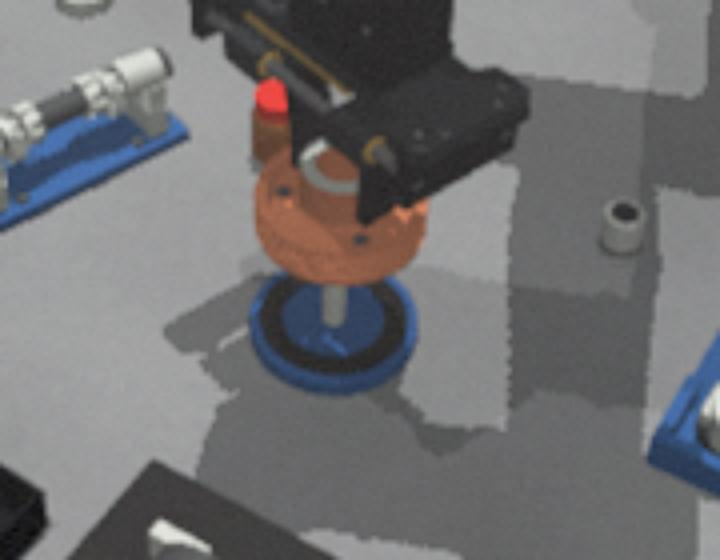

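Call:
{"name": "arm_command", "arguments": {"rows": [{"travel":[0,0.1,1],"roll":0,"fingers":0},{"travel":[0,0.1,2.3],"roll":0,"fingers":0},{"travel":[0,0.1,3.3],"roll":0,"fingers":0},{"travel":[0,0.1,3.5],"roll":0,"fingers":0},{"travel":[0,0.1,3.5],"roll":0,"fingers":0},{"travel":[0,0.1,3.5],"roll":0,"fingers":0}]}}

```text
time_s: 21.75
tcp_pos: [0.6603, 0.1144, 0.0981]
ee_rot: [[0.959, -0.282, 0.001], [-0.282, -0.959, 0.0], [0.001, -0.0, -1.0]]
wrist_force: [0.2, 0.4, -4.8]
gripper_width: 0.52
```

```bash
python3 go.py 659.5 115.5 80 -16.4; python3 mp.py
```

```text
t 21.8 tcp [660.3 114.4  98.1] yaw -16.4 grip 0.52 -> travel [-0.1 -0.1  1.8] roll -0.0 F [ 0.2  0.4 -4.8]
scene (array([665.6, 117.4,  89.5]), 762) (array([677. , 117.8]), array([63.1, 94.1]), 92.4, 762) [0.06179475 0.09739724]
top (array([655.7, 111.5,  88.2]), 326) (array([643.9, 107.6]), array([61.7, 85.5]), 119.5, 326) [0.06509074 0.08826696]
```

Call:
{"name": "arm_command", "arguments": {"rows": [{"travel":[-0.1,-0.1,0.5],"roll":0,"fingers":0},{"travel":[-0.1,-0.1,1.5],"roll":0,"fingers":0},{"travel":[-0.1,-0.1,2.5],"roll":0,"fingers":0},{"travel":[-0.1,-0.1,3.5],"roll":0,"fingers":0},{"travel":[-0.1,-0.1,4.2],"roll":0,"fingers":0},{"travel":[-0.1,-0.1,4.5],"roll":0,"fingers":0},{"travel":[-0.1,-0.1,4.5],"roll":0,"fingers":0},{"travel":[-0.1,-0.1,4.5],"roll":0,"fingers":0}]}}

```text
time_s: 22.7
tcp_pos: [0.6596, 0.1157, 0.0531]
ee_rot: [[0.959, -0.282, 0.001], [-0.282, -0.959, 0.0], [0.001, -0.0, -1.0]]
wrist_force: [1.3, 0.7, -5.0]
gripper_width: 0.522
```

3 mm to go, then release.

Call:
{"name": "arm_command", "arguments": {"rows": [{"travel":[0,0,0.15],"roll":0,"fingers":0},{"travel":[0,0,0.3],"roll":0,"fingers":0},{"travel":[0,0,0.33],"roll":0,"fingers":0},{"travel":[0,0,0.33],"roll":0,"fingers":0},{"travel":[0,0,0.33],"roll":0,"fingers":0}]}}

```text
time_s: 23.2
tcp_pos: [0.6596, 0.1158, 0.0502]
ee_rot: [[0.959, -0.282, 0.001], [-0.282, -0.959, 0.0], [0.001, -0.001, -1.0]]
wrist_force: [-1.3, -0.4, -0.5]
gripper_width: 0.523
```

Call:
{"name": "arm_command", "arguments": {"rows": [{"travel":[0,0,0],"roll":0,"fingers":90},{"travel":[0,0,0],"roll":0,"fingers":90},{"travel":[0,0,0],"roll":0,"fingers":90},{"travel":[0,0,0],"roll":0,"fingers":90},{"travel":[0,0,0],"roll":0,"fingers":90},{"travel":[0,0,-1],"roll":0,"fingers":100},{"travel":[0,0,-3],"roll":0,"fingers":100},{"travel":[0,0,-6],"roll":0,"fingers":100},{"travel":[0,0,-9],"roll":0,"fingers":100},{"travel":[0,0,-9],"roll":0,"fingers":100}]}}

```text
time_s: 24.2
tcp_pos: [0.6625, 0.1164, 0.146]
ee_rot: [[0.959, -0.282, 0.011], [-0.282, -0.96, 0.003], [0.01, -0.006, -1.0]]
wrist_force: [0.9, -0.1, 1.2]
gripper_width: 0.999
```

```bash
python3 mp.py;python3 go.py 368 -286.5 160 85
```

```text
scene (array([660.5, 117.1,  95.2]), 890) (array([660.5, 118.1]), array([94.1, 94.5]), 179.0, 890) [0.02125291 0.05194269]
top (array([659.3, 112.4,  94.5]), 555) (array([652.4, 108.8]), array([79.3, 92.1]), 122.9, 555) [0.0244872  0.04097017]
t 24.4 tcp [658.9 115.6 139.7] yaw -16.4 grip 1.0 -> travel [-16.5  46.8  -2. ] roll 78.6 F [ 0.4 -0.  -0.1]
```

```bash
python3 -c "
from h import *
s=sense();print(s['joints'].round(1))"; python3 go.py 368 -286.5 150 30
```

```text
[ 23.8  30.4   0.1  -0.  -59.7  49.8]
t 24.4 tcp [658.9 115.6 139.7] yaw -16.4 grip 1.0 -> travel [-16.5  46.8  -1. ] roll -46.4 F [ 0.4 -0.  -0.1]
```

Call:
{"name": "arm_command", "arguments": {"rows": [{"travel":[-16.5,46.8,0],"roll":-46.4,"fingers":100},{"travel":[-16.5,46.8,0],"roll":-46.4,"fingers":100},{"travel":[-16.5,46.8,0],"roll":-46.4,"fingers":100},{"travel":[-16.5,46.8,0],"roll":-46.4,"fingers":100},{"travel":[-16.5,46.8,0],"roll":-46.4,"fingers":100},{"travel":[-16.5,46.8,0],"roll":-46.4,"fingers":100},{"travel":[-16.5,46.8,0],"roll":-46.4,"fingers":100},{"travel":[-16.5,46.8,0],"roll":-46.4,"fingers":100},{"travel":[-16.5,46.8,0],"roll":-46.4,"fingers":100},{"travel":[-16.5,46.8,0],"roll":-46.4,"fingers":100}]}}

```text
time_s: 25.35
tcp_pos: [0.3664, -0.2877, 0.1387]
ee_rot: [[0.866, 0.5, -0.002], [0.5, -0.866, 0.001], [-0.001, -0.002, -1.0]]
wrist_force: [1.1, -0.8, 0.2]
gripper_width: 1.0
```

Call:
{"name": "arm_command", "arguments": {"rows": [{"travel":[0,0,2],"roll":0,"fingers":100},{"travel":[0,0,4],"roll":0,"fingers":100},{"travel":[0,0,4],"roll":0,"fingers":100},{"travel":[0,0,4],"roll":0,"fingers":100}]}}

```text
time_s: 25.75
tcp_pos: [0.3684, -0.2866, 0.0991]
ee_rot: [[0.866, 0.5, -0.002], [0.5, -0.866, 0.0], [-0.002, -0.001, -1.0]]
wrist_force: [0.3, -0.3, 0.8]
gripper_width: 1.002
```

```bash
python3 go.py 368 -286.5 33 30
python3 - <<'E'
from h import *
p,d=capture("scene"); W=cloud("scene",d); save("s8.png",cv2.resize(p[100:240,120:320],None,fx=4,fy=4))
P=sel(W,d,(.368,-.286),.05,.044,.06);print(circ(P))
P=sel(W,d,(.58,-.362),.08,.012,.03);print(rect(P))
E
```

```text
t 25.8 tcp [ 368.4 -286.6   99.1] yaw 30.0 grip 1.002 -> travel [-0.  -0.   6.6] roll 0.0 F [ 0.3 -0.3  0.8]
(array([ 368.6, -284.9,   58.6]), 152)
(array([ 580.3, -363.1]), array([108.4, 103.1]), 78.3, 474)
```

View pics/s8.png

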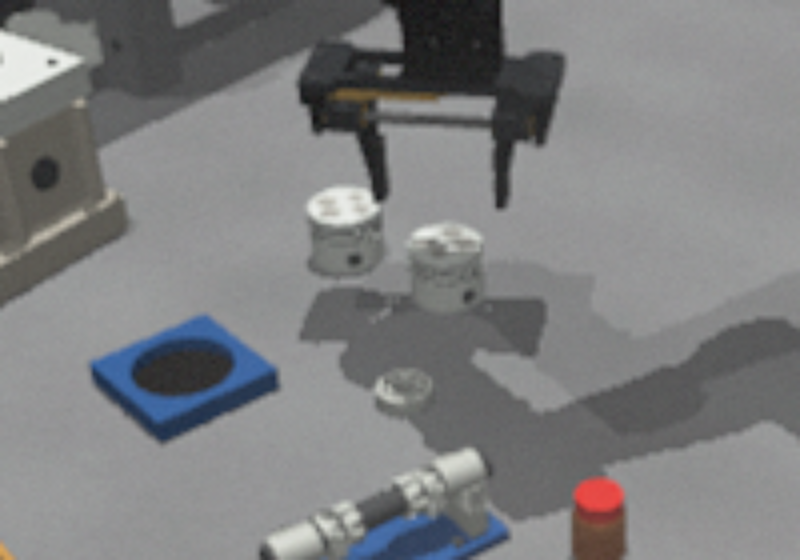

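Call:
{"name": "arm_command", "arguments": {"rows": [{"travel":[0,0,2],"roll":0,"fingers":100},{"travel":[0,0,4],"roll":0,"fingers":100},{"travel":[0,0,5.5],"roll":0,"fingers":100},{"travel":[0,0,6.4],"roll":0,"fingers":100},{"travel":[0,0,6.6],"roll":0,"fingers":100},{"travel":[0,0,6.6],"roll":0,"fingers":0},{"travel":[0,0,6.6],"roll":0,"fingers":0},{"travel":[0,0,6.6],"roll":0,"fingers":0},{"travel":[0,0,6.6],"roll":0,"fingers":0},{"travel":[0,0,6.6],"roll":0,"fingers":0}]}}

```text
time_s: 26.8
tcp_pos: [0.3688, -0.2867, 0.0339]
ee_rot: [[0.866, 0.5, 0.0], [0.5, -0.866, -0.0], [0.0, 0.0, -1.0]]
wrist_force: [-0.0, 0.9, 2.5]
gripper_width: 0.68
```

Call:
{"name": "arm_command", "arguments": {"rows": [{"travel":[0,0,0],"roll":0,"fingers":0},{"travel":[0,0,0],"roll":0,"fingers":0},{"travel":[0,0,0],"roll":0,"fingers":0}]}}

```text
time_s: 27.1
tcp_pos: [0.3688, -0.2866, 0.0339]
ee_rot: [[0.866, 0.5, 0.0], [0.5, -0.866, -0.0], [0.0, 0.0, -1.0]]
wrist_force: [-0.4, 1.7, 6.5]
gripper_width: 0.683
```

Call:
{"name": "arm_command", "arguments": {"rows": [{"travel":[0,0,-0.8],"roll":0,"fingers":0},{"travel":[0,0,-2],"roll":0,"fingers":0},{"travel":[0,0,-4],"roll":0,"fingers":0},{"travel":[0,0,-6],"roll":0,"fingers":0},{"travel":[0,0,-7],"roll":0,"fingers":0},{"travel":[0,0,-7],"roll":0,"fingers":0},{"travel":[0,0,-7],"roll":0,"fingers":0}]}}

```text
time_s: 27.8
tcp_pos: [0.3681, -0.2863, 0.1028]
ee_rot: [[0.866, 0.499, -0.001], [0.499, -0.866, 0.001], [-0.0, -0.001, -1.0]]
wrist_force: [-0.1, 1.2, -1.9]
gripper_width: 0.679
```

```bash
python3 go.py 582.4 -363.8 104 30
```

```text
t 27.8 tcp [ 368.1 -286.3  102.8] yaw 30.0 grip 0.679 -> travel [14.7 17.4 -0.1] roll -0.0 F [-0.1  1.2 -1.9]
```

Call:
{"name": "arm_command", "arguments": {"rows": [{"travel":[1.3,1.5,0],"roll":0,"fingers":0},{"travel":[3.8,4.5,0],"roll":0,"fingers":0},{"travel":[6.5,7.7,0],"roll":0,"fingers":0},{"travel":[9.2,10.9,0],"roll":0,"fingers":0},{"travel":[11.9,14.1,0],"roll":0,"fingers":0},{"travel":[13.9,16.4,0],"roll":0,"fingers":0},{"travel":[14.7,17.4,0],"roll":0,"fingers":0},{"travel":[14.7,17.4,0],"roll":0,"fingers":0},{"travel":[14.7,17.4,0],"roll":0,"fingers":0},{"travel":[14.7,17.4,0],"roll":0,"fingers":0}]}}

```text
time_s: 28.8
tcp_pos: [0.5816, -0.3634, 0.1024]
ee_rot: [[0.866, 0.5, -0.002], [0.5, -0.866, 0.001], [-0.002, -0.002, -1.0]]
wrist_force: [0.2, 0.6, -2.1]
gripper_width: 0.683
```

```bash
python3 go.py 582.4 -363.8 39.9 30
python3 - <<'E'
from h import *
p,d=capture("scene"); W=cloud("scene",d); save("s9.png",cv2.resize(p[130:260,100:260],None,fx=4,fy=4))
b=p.astype(int); m=(d>0)&(np.hypot(W[...,0]-.5824,W[...,1]+.363)<.05)&(W[...,2]>.06)&(W[...,2]<.13)&(b.sum(2)>300)
print(circ(W[m]),np.percentile(W[m],[2,98],axis=0).round(4))
E
```

```text
t 28.8 tcp [ 581.6 -363.4  102.4] yaw 30.0 grip 0.683 -> travel [0.1 0.1 6.2] roll -0.0 F [ 0.2  0.6 -2.1]
(array([ 577.5, -359.3,   65.2]), 391) [[ 0.5538 -0.3881  0.0705]
 [ 0.6093 -0.3319  0.1182]]
```

View pics/s9.png

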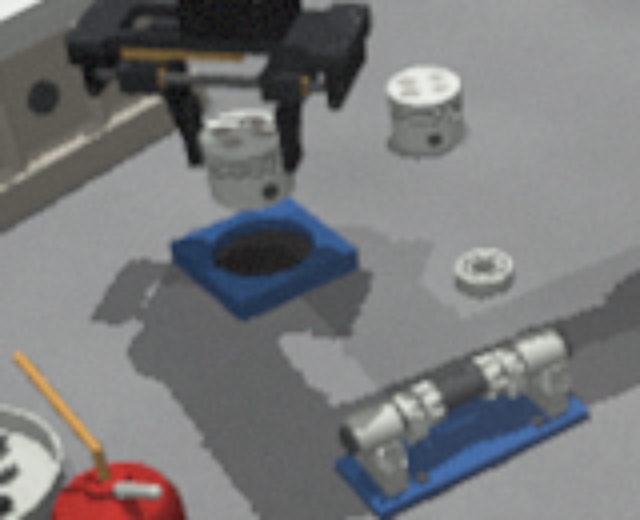

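Call:
{"name": "arm_command", "arguments": {"rows": [{"travel":[0,0.1,1],"roll":0,"fingers":0},{"travel":[0,0.1,2.4],"roll":0,"fingers":0},{"travel":[0,0.1,3.8],"roll":0,"fingers":0},{"travel":[0,0.1,4.9],"roll":0,"fingers":0},{"travel":[0,0.1,5.6],"roll":0,"fingers":0},{"travel":[0,0.1,5.9],"roll":0,"fingers":0},{"travel":[0,0.1,5.9],"roll":0,"fingers":0},{"travel":[0,0.1,5.9],"roll":0,"fingers":0}]}}

```text
time_s: 29.65
tcp_pos: [0.5839, -0.365, 0.045]
ee_rot: [[0.866, 0.5, 0.001], [0.5, -0.866, -0.001], [0.001, 0.001, -1.0]]
wrist_force: [0.5, -0.6, -2.2]
gripper_width: 0.682
```

Call:
{"name": "arm_command", "arguments": {"rows": [{"travel":[-0.1,-0.1,0.2],"roll":0,"fingers":0},{"travel":[-0.1,-0.1,0.4],"roll":0,"fingers":0},{"travel":[-0.1,-0.1,0.52],"roll":0,"fingers":0},{"travel":[-0.1,-0.1,0.52],"roll":0,"fingers":0},{"travel":[-0.1,-0.1,0.52],"roll":0,"fingers":0}]}}

```text
time_s: 30.15
tcp_pos: [0.5821, -0.3644, 0.0399]
ee_rot: [[0.866, 0.5, 0.0], [0.5, -0.866, -0.0], [-0.0, 0.0, -1.0]]
wrist_force: [-1.7, 2.6, 2.3]
gripper_width: 0.684
```

Contact with the floor; release and retreat.

Call:
{"name": "arm_command", "arguments": {"rows": [{"travel":[0,0,0],"roll":0,"fingers":100},{"travel":[0,0,0],"roll":0,"fingers":100},{"travel":[0,0,0],"roll":0,"fingers":100},{"travel":[0,0,0],"roll":0,"fingers":100},{"travel":[0,0,0],"roll":0,"fingers":100},{"travel":[0,0,-1],"roll":0,"fingers":100},{"travel":[0,0,-3],"roll":0,"fingers":100},{"travel":[0,0,-7],"roll":0,"fingers":100},{"travel":[0,0,-12],"roll":0,"fingers":100},{"travel":[0,0,-14],"roll":0,"fingers":100}]}}

```text
time_s: 31.15
tcp_pos: [0.5843, -0.3658, 0.1864]
ee_rot: [[0.866, 0.501, 0.009], [0.501, -0.866, -0.005], [0.005, 0.009, -1.0]]
wrist_force: [-0.8, -0.4, 0.2]
gripper_width: 1.001
```

Call:
{"name": "arm_command", "arguments": {"rows": [{"travel":[-15,-8,-8],"roll":0,"fingers":100},{"travel":[-15,-8,-8],"roll":0,"fingers":100},{"travel":[-15,-8,-8],"roll":0,"fingers":100},{"travel":[-15,-8,-8],"roll":0,"fingers":100},{"travel":[-15,-8,-8],"roll":0,"fingers":100},{"travel":[-15,-8,-8],"roll":0,"fingers":100}]}}

```text
time_s: 31.75
tcp_pos: [0.412, -0.3703, 0.2609]
ee_rot: [[0.867, 0.499, 0.003], [0.499, -0.867, -0.001], [0.002, 0.003, -1.0]]
wrist_force: [0.3, -0.5, -1.0]
gripper_width: 0.997
```

```bash
python3 - <<'E'
from h import *
for n in("scene","top"):
    p,d=capture(n); save(n+"9.png",p); W=cloud(n,d); S=lambda *a:sel(W,d,*a); b=p.astype(int)
    P=S((.582,-.364),.05,.04,.075); print(n,"piston",circ(P) if len(P) else 0,np.percentile(P[:,2],[5,50,95]) if len(P) else 0)
    P=S((.582,-.364),.08,.012,.03); print("nest",rect(P) if len(P) else 0)
    for l,c,z,r in(("jar",(.551,-.003),.04,.035),("bearing",(.499,-.219),.008,.035),("hub",(.66,.115),.05,.04)):
        P=S(c,r,z,.075); print(l,circ(P) if len(P)>5 else 0,P[:,2].max() if len(P) else 0)
    for r in cut_out(n,"con_rod")[:2]:
        m=r["mask"]&(d>0)&(b.sum(2)>250)&(abs(b[...,0]-b[...,2])<60); P=W[m]; print("rod",rect(P),np.percentile(P[:,2],[50,90]).round(4),circ(P[P[:,0]>.57]) if (P[:,0]>.57).sum()>5 else 0)
E
python3 go.py 500 -200 200 30
```

```text
scene piston (array([ 580.3, -362.4,   60.7]), 260) [0.04229572 0.0529375  0.05557738]
nest (array([ 581.7, -361.7]), array([108.1, 101.5]), 78.7, 464)
jar (array([551.2,  -1.2,  33.1]), 115) 0.0530903910722752
bearing (array([ 498.6, -217.2,   41. ]), 94) 0.015511829904963803
hub (array([660.3, 116.8,  46.5]), 205) 0.06126067806253954
rod (array([554.4, 348.8]), array([135.7,  52.3]), 3.7, 607) [0.026  0.0304] (array([597.5, 351.1,  55.6]), 355)
top piston 0 0
nest (array([ 623.9, -376. ]), array([99. , 17.7]), 73.8, 160)
jar (array([551.3,  -5.7,  32. ]), 157) 0.058798161841901786
bearing (array([ 501.2, -221.2,   44.1]), 188) 0.01810360880993178
hub (array([660.3, 112.6,  45.9]), 193) 0.0645098556381225
rod (array([553.9, 338.8]), array([131.9,  52.5]), 9.6, 302) [0.0285 0.0323] (array([595.7, 346. ,  51.8]), 174)
rod (array([ 643.3, -106.7]), array([ 52.7, 141.2]), 163.5, 136) [0.0462 0.0527] (array([ 632.5, -137.5,  140.9]), 136)
t 31.9 tcp [ 413.  -369.8  258.2] yaw 30.0 grip 1.003 -> travel [ 16.  -10.3   5.8] roll 0.0 F [ 0.2 -0.3 -0.5]
```

View pics/scene9.png

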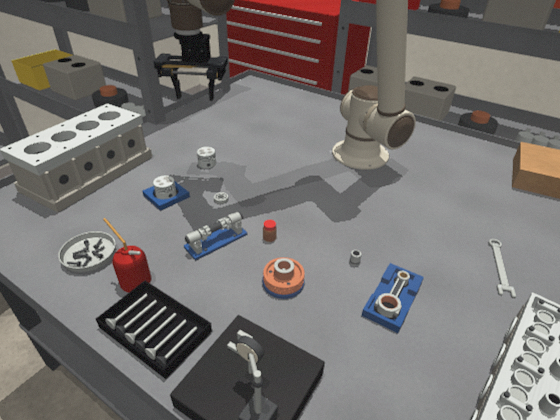

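View pics/top9.png

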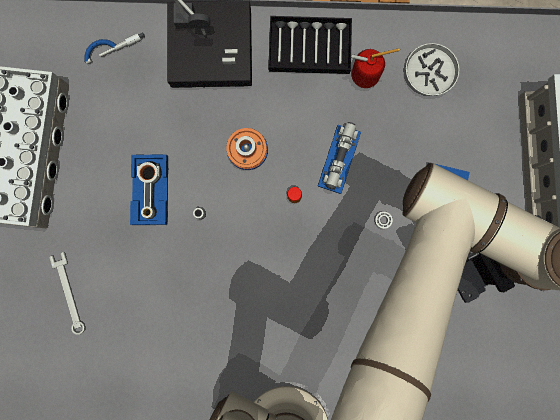

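All four parts show in their holders in the scene view: piston at (163,187), camshaft at (215,233), pulley at (285,275) and rod at (393,296). The jar at (269,230) and the bearing at (221,198) have not moved.

```bash
python3 -c "
from station import *
print(finish_job())"
```

```text
the job is handed in; nothing more can be done
None
```

All four parts are on their holders and the job is handed in, at about 32 s on the robot's clock; no verdict came back.

| Part | What the last checks showed |
|---|---|
| Connecting rod | Top about 30 mm up, which means it is on the nest floor. It is about 1–3 mm off centre, with the big end in the wide recess. |
| Camshaft | Journal tops at 61–62 mm in the scene camera, so the axis is about 48 mm up. Its ends sit at ±80 mm along the V-blocks, and it is level. I measured this right after setting it down; the final pictures show it still in both Vs. |
| Pulley | Hub top about 58–60 mm up, which means it is on the base. It is about 1 mm off centre. |
| Piston | Crown about 54 mm up, which means it is on the pocket floor. It is about 2 mm off centre. This is the one that was nearest the base. |

The jar and the bearing moved by no more than the measuring noise (1–3 mm), and the gripper was open and clear of everything.

- **Failed grasp:** my first try at the rod lifted before the fingers had closed. The rod was not disturbed, and the second grasp held.
- **Camera disagreement:** the two cameras differed by about 4 mm in y, so I worked from pick-to-place differences within each camera.
- **Less certain checks:** the arm hid the piston from the top camera in the last picture, so its seating rests on the scene camera alone. The top camera's rod outline came out at a skewed angle (9.6°, against 3.7° from the scene camera). I took that as an outline error, because the rod's big-end position agreed and the picture looked right.

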